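# Scan the carton behind the drop-front door

### The job

Lower the cabinet door all the way down until it rests on its stop, under control, without letting it fall. Pick up the scanner and point its window squarely at the middle of the label on the carton inside, about 7 cm away, and hold it steady there for two seconds. Then stand the scanner upright again on the middle of its round pad and close the door fully without slamming it; leave the box, the jar and the ice pack where they are.

Things in the scene. Friction and masses are not known exactly. Their poses are not given: they have to be found in the camera images.
- cabinet: Fixed stainless cabinet, 200 deep (x) x 240 wide (y) x 210 tall, standing on the table. Origin: centre of its underside; its open front faces its own -x at local x = -100. Inner floor at z = 55. The sides and back are steel, 6 to 8 thick; the roof is clear plastic (z 205 to 210) with a steel front edge 12 high, so the opening reaches from z = 55 to 198.
- door (a joint): Angle of the cabinet's bottom-hinged front door (rad): 0 closed and upright, grows as the top comes down towards the cabinet's own -x, 1.22 (70 degrees) fully down on its stop. It starts closed or slightly ajar. The hinge is only slightly stiff: let go at more than about 0.2 it falls. The door is a plate 8 thick, 240 wide, 165 high above the hinge, 0.5 kg.
- door_hinge (a point): Middle of the door's hinge line, 105 in front of the cabinet's origin (its -x) and 50 above the table; the hinge line runs along the cabinet's y. Its z axis points along the door plate from hinge to bar and turns with the door.
- door_bar (a point): Middle of the round grip bar, 16 in diameter, that runs along the door's top edge in the plane of the door, parallel to the hinge and 190 from it. Free between two brackets at 55 to each side of this point; the gap between bar and door edge is 17.
- carton: Brown carton fixed on a grey wedge on the cabinet's inner floor, leaning back; its place along the cabinet's width varies. Its label face is 75 x 90. Origin on the inner floor, axes parallel to the cabinet's. The label's centre is at (-55, 0, 45) in this frame.
- label (a point): Centre of the white barred label (52 x 62) on the carton's slanting face. Its z axis is the label's normal, pointing out of the cabinet's front and up, 50 degrees from vertical.
- scanner: Loose hand scanner, 0.22 kg, 136 tall, standing upright on its reading window. Origin: centre of the window (its underside); it reads straight along its own -z, out of the underside. Head 52 x 52 square up to z = 43, white; above it a square grey grip 34 x 34 from z = 43 to 135, flats along its own x and y.
- pad: Fixed round black pad, 110 in diameter, 8 high, on which the scanner stands. Origin: centre of its underside. It may be to the left or the right of the cabinet.
- box: Bystander: white box 110 x 80 x 60 high, loose; origin at the centre of its underside.
- jar: Bystander: jar, 64 in diameter, 90 high, loose; origin at the centre of its underside.
- icepack: Bystander: flat blue ice pack 160 x 90 x 30 high, loose; origin at the centre of its underside.
Mind the look-alikes: they are no part of the job. What is shaped like the scanner but orange is not meant. Several things look just like the pad: the one meant starts farthest to the robot's right.

How it is judged:
By the outcome, as a careful person would: the job done as asked, in the order asked, and still so for the second after the job is handed in, with the robot touching nothing.
It also fails if it takes over 72 s, if anything falls off the work surface, if the arm or the gripper's body presses on something with over 40 N, if the wrist force passes 120 N, or if a joint passes its speed limit or range.

### The arm

A 6-joint arm with a two-finger parallel gripper is mounted at the origin on the work surface. World frame = base frame: x ahead of the robot, y to its left, z up, the work surface at z = 0. Lengths are in m, angles in rad, forces in N, time in s.
With the tool pointing down it reaches from about 0.25 to 0.725 m from the base axis. Payload 4 kg.
Tool frame: the origin (TCP) lies midway between the tips of the shut fingers; the grasp point (between the pads) lies 19 mm behind it (bot.grip_depth is the distance from the TCP to the grasp point, in m); z points along the fingers, y is the line along which they close (so a half turn about z gives the same grasp; the last joint's range is limited). The gripper opens to 85 mm and grips with 20 to 120 N. Pads are 22 mm wide; open, the fingers measure 114 mm over their backs; the gripper's body (76 mm by 85 mm) begins 54 mm behind the grasp point. The pads swing forward as they close: fully open they stand 13 mm farther back than shut.
Start: joints at [-1.162, 0.241, 0.005, 1.335, 0, 1.571], TCP at [0.199, -0.459, 0.231] pointing down, gripper open.
Joint ranges: [-2.72, 2.72], [-1.05, 1.87], [-1.09, 1.28], [-1.99, 2.15], [-1.42, 1.44], [-3.14, 3.14]. Speed limits (rad/s): [2.79, 2.79, 3.14, 3.14, 3.14, 3.14].

### API

Orientations are given as a unit quaternion [x, y, z, w].
In Python, from workcell import bot gives the robot as it stands.
- The arm moves only by the shell command python3 -m creep 'ROWS'. ROWS is JSON, one flat list of numbers, 5 for each row, row after row: the shift along the world's x, y, z in m, then the turn about the world's z in rad, then the finger opening in m, from 0 to 0.0854. In form: [x, y, z, twist, claw, x, y, z, twist, claw, ...]. A call has 1 to 10 rows; each row is the pose to reach, as a shift and turn from the pose commanded when the call began; what a row does not reach only later rows make up. A row lasts 1/12 s, in which the tool goes at most 41.7 mm and 7.16 degrees, less where a joint would pass 70% of its speed; a pose out of reach is approached as far as the arm can. A call with a gripper value outside its range is refused whole. The fingers move at their own pace and stop on an object; the grip force is fixed at half the most. Time passes only in rows, so rows that repeat a pose let the fingers close. It gives the time, the measured TCP pose, the force, the opening and the grip force at its end, in the units of the state.
- bot.get_obs(): the state, without advancing time (a new reading comes with each control period).
- bot.camera(name): name is "scene" or "top" or "wrist"; returns a dict with "pixels" (400x640x3 uint8, red, green, blue), "camera_matrix" (3x3 intrinsics, pixels), "extrinsics" (4x4, takes a point from world to camera coordinates); the wrist camera has in their place "T_tool_cam" (4x4, takes a point from camera to tool coordinates, whose origin is the TCP and whose axes are the flange's). Camera axes: x right, y down, z forward; pixel columns grow to the right and rows downward; lengths in m; the calibration is good to about 2 mm. A picture is of the moment at which its call begins: read the wrist's pose just before it. There is no depth.
- bot.job_done(): hands the job in; it is judged then, once.
Trained networks look in the newest picture that a camera, given by its name, has taken for a name from the list of things; names that differ only in an ending like _2 or _b are one class to them, and where a whole thing is asked for, a point or a joint stands for the part that bears it (a point fixed in the world has none). Each returns a list of dicts, best first, with "score" (0 to 1); they miss things now and then, are a little off and sometimes report something else, mostly with a low value. They report only what shows in the picture. A call takes as long as a camera call. They do not tell look-alikes from the thing itself.
- bot.look_for(camera, thing): "centre" ([column, row] as shares, 0 to 1, of the picture: columns of its width, rows of its height, amid what is visible of it).
- bot.place_of(camera, thing): "centre" ([column, row] as shares, 0 to 1, of the picture: columns of its width, rows of its height: a listed point, or the origin of a listed thing).
The state is a dict: "clock": time; "joint_pos": joint angles; "joint_vel": joint speeds; "tau": joint torques, N m; "eef_pos": TCP position; "tool_rot": TCP orientation; "ft_force": force on the tool from outside, world axes, zero at the start; "ft_torque": the same for the moment, N m; "grip_width": finger opening in m; "grasp_force": force on a finger pad.
Only numpy, scipy, OpenCV 4.12 (cv2) and the standard library are available. Lean on these libraries where they do the work, as an engineer would, in place of code of your own. Each camera call takes 0.05 s, during which the arm holds its last target. There are 200 camera calls.

## Working session

There is one attempt and no reset: what is moved stays moved. The work goes in short steps, Python scripts to look and compute and a shell command to move; the robot and the scene stay as the last step left them, time stands still between calls to the robot, and variables do not carry over. Pictures are saved under pics/ and viewed, at most 10 in all, crops included, and the job is handed in when it is done.

```bash
mkdir -p pics; ls; python3 - <<'E'
from workcell import bot
import cv2,numpy as np
np.set_printoptions(precision=4,suppress=True)
o=bot.get_obs();print(o)
for c in("scene","top"):
    r=bot.camera(c);cv2.imwrite(f"pics/{c}0.png",r["pixels"][...,::-1])
    print(c,r["camera_matrix"],r["extrinsics"])
    for t in("cabinet","door_hinge","door_bar","carton","label","scanner","pad","box","jar","icepack"):
        print(t,[(round(d["score"],2),np.round(np.array(d["centre"])*[640,400],1).tolist()) for d in bot.place_of(c,t)][:4])
E
```

```text
pics
{'clock': 0.0, 'joint_pos': array([-1.162 ,  0.2414,  0.0037,  1.3352, -0.    ,  1.5708]), 'joint_vel': array([-0.0015, -0.0007,  0.    ,  0.001 , -0.0015, -0.0006]), 'tau': array([  0.0008, -37.232 ,  25.2406,   0.017 ,   0.0001,   0.    ]), 'eef_pos': array([ 0.1985, -0.4582,  0.2304]), 'tool_rot': array([ 0.9792,  0.203 , -0.0002, -0.001 ]), 'ft_force': array([-0.0611,  0.306 , -0.0742]), 'ft_torque': array([-0.0121, -0.0501,  0.0055]), 'grasp_force': 0.0, 'grip_width': 0.08562462852503366}
scene [[499.6633   0.     312.6545]
 [  0.     499.6633 198.5494]
 [  0.       0.       1.    ]] [[ 0.2156  0.9765  0.0034 -0.1095]
 [ 0.9253 -0.2032 -0.3204 -0.5082]
 [-0.3122  0.0722 -0.9473  1.8393]
 [ 0.      0.      0.      1.    ]]
cabinet []
door_hinge [(0.19, [219.3, 167.3])]
door_bar [(0.78, [338.4, 201.3])]
carton []
label []
scanner [(0.56, [175.7, 186.5])]
pad [(0.82, [214.7, 170.6]), (0.65, [261.2, 186.5])]
box [(0.77, [395.2, 134.1])]
jar [(0.78, [434.6, 196.8])]
icepack [(0.91, [190.7, 252.4]), (0.69, [435.6, 196.1])]
top [[513.5829   0.     317.7369]
 [  0.     513.5829 207.1564]
 [  0.       0.       1.    ]] [[ 0.0126 -0.9998  0.0135 -0.0429]
 [-0.9853 -0.0147 -0.1702  0.6076]
 [ 0.1704 -0.0112 -0.9853  1.39  ]
 [ 0.      0.      0.      1.    ]]
cabinet []
door_hinge []
door_bar [(0.93, [288.4, 172.7]), (0.51, [449.4, 200.0])]
carton []
label [(0.61, [288.3, 164.2])]
scanner [(0.68, [460.5, 287.5])]
pad [(0.9, [366.2, 256.5]), (0.8, [409.6, 293.6])]
box [(0.79, [192.2, 287.9])]
jar [(0.8, [172.2, 205.1])]
icepack [(0.72, [451.0, 202.1])]
```

View pics/scene0.png

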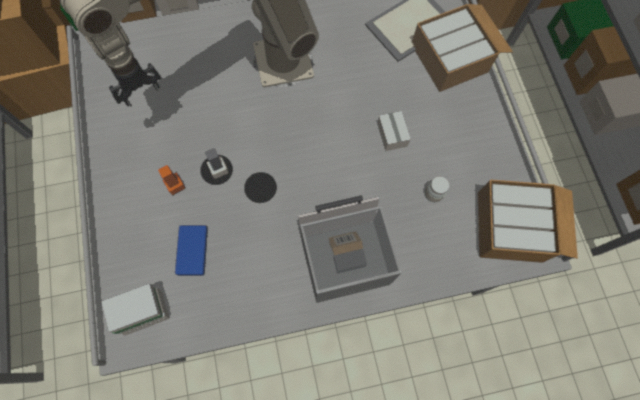

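View pics/top0.png

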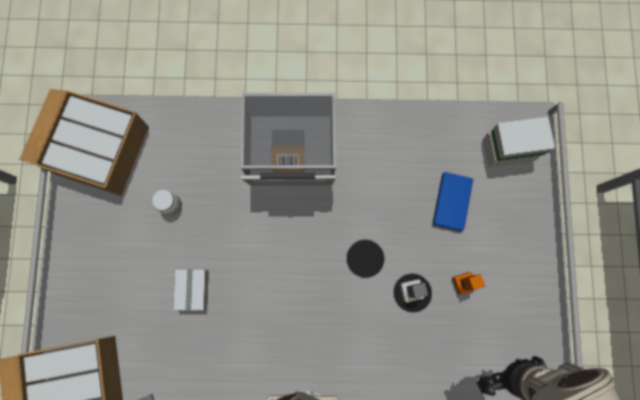

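The first two pictures show the scanner on the right-hand pad (top 412,292) with the orange look-alike beside it at (468,283). The spare pad is at (366,258) and the cabinet at (289,138), with its front towards the robot. Next I'll triangulate these and look at crops.

```bash
cat > h.py <<'E'
from workcell import bot
import cv2,numpy as np
from scipy.spatial.transform import Rotation as R
np.set_printoptions(precision=4,suppress=True)
def cam(name):
    o=bot.get_obs(); r=bot.camera(name); K=r["camera_matrix"]
    if name=="wrist":
        T=np.eye(4);T[:3,:3]=R.from_quat(o["tool_rot"]).as_matrix();T[:3,3]=o["eef_pos"]
        E=np.linalg.inv(T@r["T_tool_cam"])
    else: E=r["extrinsics"]
    return r["pixels"],K,np.array(E)
def proj(K,E,p):
    q=K@(E[:3,:3]@np.array(p)+E[:3,3]); return q[:2]/q[2]
def onz(K,E,uv,z):
    d=E[:3,:3].T@np.linalg.inv(K)@np.array([uv[0],uv[1],1.]); c=-E[:3,:3].T@E[:3,3]
    return c+d*(z-c[2])/d[2]
def tri(obs):
    A=[];b=[]
    for K,E,uv in obs:
        d=E[:3,:3].T@np.linalg.inv(K)@np.array([uv[0],uv[1],1.]);d/=np.linalg.norm(d);c=-E[:3,:3].T@E[:3,3]
        P=np.eye(3)-np.outer(d,d);A.append(P);b.append(P@c)
    return np.linalg.lstsq(np.vstack(A),np.hstack(b),rcond=None)[0]
def places(name,t,n=3):
    return [(round(d["score"],2),np.array(d["centre"])*[640,400]) for d in bot.place_of(name,t)][:n]
E
python3 - <<'E'
from h import *
S=cam("scene");T=cam("top")
print("bar",tri([(S[1],S[2],(338.4,201.3)),(T[1],T[2],(288.4,172.7))]))
for n,z,a,b in(("pad",0,(214.7,170.6),(412,292)),("pad2",0,(261,186.5),(366.2,256.5)),("box",0,(395,134),(192.2,287.9)),("jar",0,(434.6,196.8),(172.2,205.1)),("ice",0,(190.7,252.4),(451,202.1))):
    print(n,onz(S[1],S[2],a,z),onz(T[1],T[2],b,z))
s=S[0][180:305,285:415];t=T[0][80:220,230:350];u=T[0][260:320,380:440];v=S[0][140:200,180:240]
r=lambda i,w,h:cv2.resize(i,(w,h),interpolation=cv2.INTER_CUBIC)
c=np.vstack([np.hstack([r(s,400,384)[:350],r(t,400,467)[:350]]),np.hstack([r(u,250,250),r(v,250,250),np.zeros((250,300,3),np.uint8)])])
cv2.imwrite("pics/c1.png",c[...,::-1])
E
```

```text
bar [0.6561 0.0399 0.2594]
pad [ 0.3779 -0.3123  0.    ] [ 0.3769 -0.3058  0.    ]
pad2 [ 0.4683 -0.1692  0.    ] [ 0.4757 -0.176   0.    ]
box [0.3766 0.3235 0.    ] [0.3804 0.3166 0.    ]
jar [0.6288 0.3911 0.    ] [0.617  0.3873 0.    ]
ice [ 0.6418 -0.4314  0.    ] [ 0.638  -0.4251  0.    ]
```

View pics/c1.png

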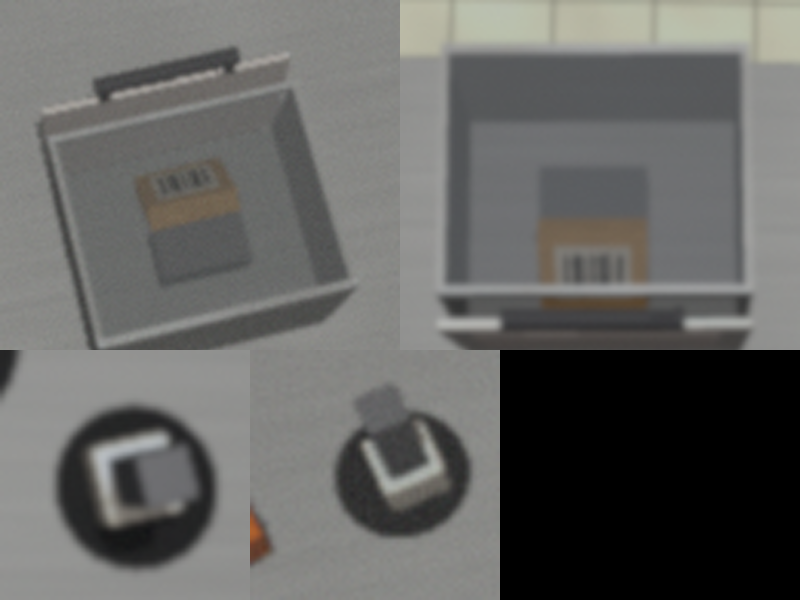

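The crops show the bar in top at about (287.6,176) and in scene at (339,203). The door is slightly ajar and the cabinet yaw is near 0. The carton sits slightly off centre. I'll fit the cabinet pose and scanner pose from corner pixels.

```bash
python3 - <<'E'
from h import *
from scipy.optimize import least_squares
S=cam("scene");T=cam("top")
t=lambda u,v:np.array([230+(u-400)*.3,80+v*.3]); s=lambda u,v:np.array([285+u*.325,180+v*.3255])
def cabp(p,l):
    c,si=np.cos(p[2]),np.sin(p[2]);return [p[0]+c*l[0]-si*l[1],p[1]+si*l[0]+c*l[1],l[2]]
def door(p,r,y): return cabp(p,[-.105-r*np.sin(p[3]),y,.05+r*np.cos(p[3])])
ob=[]
for (x,y),a,b in (((.1,.12),(445,47),(98,347)[::1]),((.1,-.12),(749,47),(98,347)),((-.1,.12),(445,289),(292,88)),((-.1,-.12),(750,288),(52,140))):
    ob.append((T,lambda p,x=x,y=y:cabp(p,[x,y,.21]),t(*a)))
    if (x,y)!=(.1,.12): ob.append((S,lambda p,x=x,y=y:cabp(p,[x,y,.21]),s(*b)))
ob.append((S,lambda p:cabp(p,[.1,.12,.21]),s(356,283)))
for y,a,b in((.12,(439,325),(288,58)),(-.12,(750,323),(42,110))):
    ob.append((T,lambda p,y=y:door(p,.165,y),t(*a)));ob.append((S,lambda p,y=y:door(p,.165,y),s(*b)))
ob.append((T,lambda p:door(p,.19,0),t(593,320)));ob.append((S,lambda p:door(p,.19,0),s(167,71)))
f=lambda p:np.concatenate([proj(c[1],c[2],g(p))-uv for c,g,uv in ob])
r=least_squares(f,[.75,.04,0,.1],loss="soft_l1");print("cab",r.x);print(f(r.x).reshape(-1,2).round(1).tolist())
print("bar",door(r.x,.19,0))
# label from label-centre pixels (top crop through roof, scene)
print("label",tri([(T[1],T[2],t(593,267)),(S[1],S[2],s(185,181))]))
# scanner: grip top z=.008+.135
u=lambda a,b:np.array([380+a*.24,260+(b-350)*.24]); v=lambda a,b:np.array([180+(a-250)*.24,140+(b-350)*.24])
gt=[u(134,455),u(188,447),u(199,497),u(144,508)]; gs=[v(356,400),v(397,384),v(412,419),v(371,435)]
a=[onz(T[1],T[2],g,.143)[:2] for g in gt]; b=[onz(S[1],S[2],g,.143)[:2] for g in gs]
for q in(a,b):
    q=np.array(q);print("grip top",q.mean(0),[round(float(np.degrees(np.arctan2(*(q[(i+1)%4]-q[i])[::-1]))),1) for i in range(4)],[round(float(np.linalg.norm(q[(i+1)%4]-q[i])),3) for i in range(4)])
print("pad",onz(T[1],T[2],u(136,487),.008),onz(S[1],S[2],v(403,473),.008))
E
```

```text
cab [0.7824 0.0446 0.0184 0.1249]
[[-1.1, -1.9], [0.2, -1.9], [-0.5, 0.5], [-2.7, 0.6], [1.0, -2.8], [0.8, 0.6], [-2.1, -1.1], [0.2, 0.8], [-1.3, -0.7], [0.1, -1.7], [1.0, -0.3], [-0.9, -0.1], [-0.1, -0.4], [-0.6, -0.4]]
bar [np.float64(0.6537707405217156), np.float64(0.04221306607563356), np.float64(0.23852027851507274)]
label [0.7291 0.0506 0.1049]
grip top [ 0.3798 -0.2983] [-81.0, -168.7, 101.8, 9.8] [0.034, 0.031, 0.035, 0.033]
grip top [ 0.3843 -0.295 ] [101.3, 12.0, -78.9, -167.7] [0.033, 0.031, 0.033, 0.031]
pad [ 0.3744 -0.306   0.008 ] [ 0.379  -0.3041  0.008 ]
```

```bash
python3 -m creep '[0.03,0.04,0.03,0.1,0.05, 0.07,0.08,0.06,0.22,0.05, 0.1,0.11,0.08,0.34,0.05, 0.13,0.14,0.09,0.46,0.05, 0.16,0.17,0.09,0.58,0.05, 0.19,0.2,0.09,0.7,0.05, 0.22,0.23,0.09,0.82,0.05, 0.25,0.26,0.09,0.94,0.05, 0.28,0.29,0.09,1.06,0.05, 0.31,0.32,0.09,1.18,0.05]'
python3 -m creep '[0.02,0.03,0,0,0.05, 0.04,0.06,0,0,0.05, 0.06,0.09,0,0,0.05, 0.08,0.12,0,0,0.05, 0.1,0.14,0,0,0.05, 0.12,0.16,0,0,0.05, 0.14,0.175,0,0,0.05, 0.145,0.18,0,0,0.05, 0.145,0.18,0,0,0.05, 0.145,0.18,0,0,0.05]'
python3 - <<'E'
from h import *
S=cam("wrist");o=bot.get_obs();print(o["eef_pos"],R.from_quat(o["tool_rot"]).as_matrix(),o["joint_pos"],o["grip_width"],o["ft_force"])
p=places("wrist","door_bar");print(p)
for _,uv in p: print(onz(S[1],S[2],uv,.2385))
cv2.imwrite("pics/w1.png",S[0][...,::-1])
E
```

```text
clock: 2.13
eef_pos: [0.4759, -0.1711, 0.3214]
tool_rot: [0.699, 0.716, 0.0, 0.0]
ft_force: [0.4, -1.7, 0.5]
grip_width: 0.0501
grasp_force: 0.0
clock: 2.97
eef_pos: [0.6194, 0.007, 0.3204]
tool_rot: [0.701, 0.714, -0.001, -0.0]
ft_force: [0.5, 0.5, 0.8]
grip_width: 0.0504
grasp_force: 0.0
[0.6191 0.0065 0.3209] [[-0.0175  0.9998 -0.0009]
 [ 0.9998  0.0175 -0.0004]
 [-0.0004 -0.0009 -1.    ]] [ 0.0108  0.4876  0.5935  1.6775 -0.0004  1.5641] 0.05018155245789327 [-0.1217  0.3067 -0.0922]
[(0.86, array([363.2 , 163.52]))]
[0.6568 0.0433 0.2385]
```

View pics/w1.png

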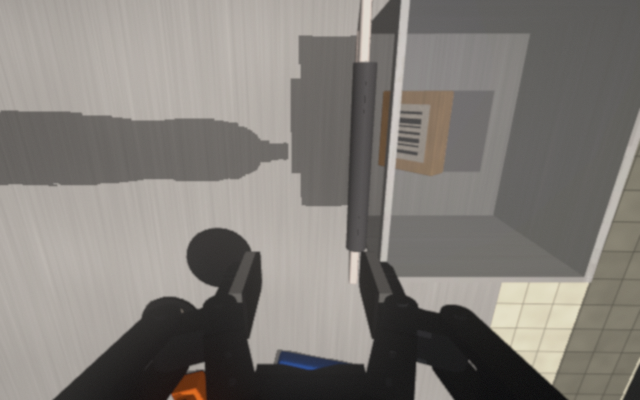

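The wrist view shows the bar running from (366,62) to (356,250), slightly turned from the tool. I'll compute its exact axis.

```bash
python3 - <<'E'
from h import *
S=cam("wrist");K,E=S[1:]
a=onz(K,E,(366,64),.2385);b=onz(K,E,(356,249),.2385);print(a,b,(a+b)/2,np.linalg.norm(a-b),np.degrees(np.arctan2(*(a-b)[:2])))
a=onz(K,E,(404.5,0),.21);b=onz(K,E,(387,278),.21);print(a,b,np.degrees(np.arctan2(*(a-b)[:2])))
a=onz(K,E,(587,277),.21);print("right wall",b,a,np.degrees(np.arctan2(*(a-b)[1::-1])))
p=places("wrist","label")+places("wrist","carton");print(p)
for z,q in zip((.1,.055),p):print(onz(K,E,q[1],z))
print("label pix",onz(K,E,(411,134),.1))
E
```

```text
[0.6536 0.1093 0.2385] [ 0.656  -0.0279  0.2385] [0.6548 0.0407 0.2385] 0.13728936715224566 -0.9777405048624447
[0.6822 0.1535 0.21  ] [ 0.6921 -0.073   0.21  ] -2.4895886919606287
right wall [ 0.6921 -0.073   0.21  ] [ 0.8798 -0.0686  0.21  ] 1.334829142579681
[(0.24, array([177.024, 321.72 ]))]
[ 0.4327 -0.2215  0.1   ]
label pix [0.7335 0.0475 0.1   ]
```

```bash
python3 -m creep '[0.018,0.018,0,0,0.05, 0.036,0.035,0,0,0.05, 0.036,0.035,-0.02,0,0.05, 0.036,0.035,-0.04,0,0.05, 0.036,0.035,-0.06,0,0.05, 0.036,0.035,-0.08,0,0.05, 0.036,0.035,-0.094,0,0.05, 0.036,0.035,-0.094,0,0.03, 0.036,0.035,-0.094,0,0.017, 0.036,0.035,-0.094,0,0.017]'
python3 -m creep '[0,0,0,0,0.017, 0,0,0,0,0.017]'
python3 - <<'E'
from h import *
o=bot.get_obs();print(o["eef_pos"],o["grip_width"],o["ft_force"],o["grasp_force"])
# bar waypoints relative to theta0
for t0 in(.1,.125):
  print([(round(-.19*(np.sin(t)-np.sin(t0)),4),round(.19*(np.cos(t)-np.cos(t0)),4)) for t in np.linspace(t0,1.22,23)])
E
```

```text
clock: 4.05
eef_pos: [0.656, 0.0417, 0.2286]
tool_rot: [0.701, 0.713, 0.001, 0.001]
ft_force: [-2.1, -0.1, 0.1]
grip_width: 0.0171
grasp_force: 0.6
clock: 4.22
eef_pos: [0.6562, 0.042, 0.2286]
tool_rot: [0.701, 0.713, 0.001, 0.001]
ft_force: [-0.8, -1.2, 0.2]
grip_width: 0.0169
grasp_force: 0.4
[0.6562 0.042  0.2286] 0.01692049366773448 [-0.8149 -1.1596  0.2398] 0.40317563340067863
[(np.float64(-0.0), np.float64(0.0)), (np.float64(-0.0096), np.float64(-0.0012)), (np.float64(-0.0191), np.float64(-0.0029)), (np.float64(-0.0285), np.float64(-0.0051)), (np.float64(-0.0378), np.float64(-0.0077)), (np.float64(-0.047), np.float64(-0.0109)), (np.float64(-0.056), np.float64(-0.0145)), (np.float64(-0.0648), np.float64(-0.0185)), (np.float64(-0.0733), np.float64(-0.023)), (np.float64(-0.0817), np.float64(-0.0279)), (np.float64(-0.0897), np.float64(-0.0332)), (np.float64(-0.0975), np.float64(-0.039)), (np.float64(-0.105), np.float64(-0.0451)), (np.float64(-0.1122), np.float64(-0.0516)), (np.float64(-0.119), np.float64(-0.0584)), (np.float64(-0.1255), np.float64(-0.0656)), (np.float64(-0.1316), n
[... 586 characters left out ...]
np.float64(-0.0629), np.float64(-0.0194)), (np.float64(-0.0712), np.float64(-0.0239)), (np.float64(-0.0793), np.float64(-0.0289)), (np.float64(-0.0871), np.float64(-0.0342)), (np.float64(-0.0947), np.float64(-0.0399)), (np.float64(-0.1019), np.float64(-0.046)), (np.float64(-0.1089), np.float64(-0.0524)), (np.float64(-0.1155), np.float64(-0.0591)), (np.float64(-0.1217), np.float64(-0.0662)), (np.float64(-0.1276), np.float64(-0.0736)), (np.float64(-0.1332), np.float64(-0.0813)), (np.float64(-0.1383), np.float64(-0.0892)), (np.float64(-0.143), np.float64(-0.0974)), (np.float64(-0.1474), np.float64(-0.1058)), (np.float64(-0.1513), np.float64(-0.1144)), (np.float64(-0.1547), np.float64(-0.1232))]
```

```bash
python3 -m creep '[-0.005,0,-0.0006,0,0.017, -0.0095,0,-0.0013,0,0.017, -0.014,0,-0.0021,0,0.017, -0.019,0,-0.003,0,0.017, -0.0235,0,-0.004,0,0.017, -0.028,0,-0.0053,0,0.017, -0.0325,0,-0.0065,0,0.017, -0.037,0,-0.008,0,0.017, -0.0415,-0.001,-0.0095,0,0.017, -0.046,-0.001,-0.0112,0,0.017]'
python3 -m creep '[-0.0045,0,-0.0017,0,0.017, -0.009,0,-0.0035,0,0.017, -0.0135,0,-0.0055,0,0.017, -0.0175,0,-0.0076,0,0.017, -0.0215,0,-0.0098,0,0.017, -0.026,0,-0.0122,0,0.017, -0.03,0,-0.0147,0,0.017, -0.034,0,-0.0173,0,0.017, -0.038,-0.001,-0.02,0,0.017, -0.0415,-0.001,-0.0227,0,0.017]'
python3 - <<'E'
from h import *
o=bot.get_obs();print(o["eef_pos"],o["grip_width"],o["ft_force"],o["grasp_force"])
S=cam("scene");T=cam("top");a=places("scene","door_bar",1);b=places("top","door_bar",1);print(a,b)
if a and b:print(tri([(S[1],S[2],a[0][1]),(T[1],T[2],b[0][1])]))
c=np.hstack([cv2.resize(S[0][150:300,270:420],(400,400)),cv2.resize(T[0][90:240,215:365],(400,400))]);cv2.imwrite("pics/d1.png",c[...,::-1])
E
```

```text
clock: 5.05
eef_pos: [0.6092, 0.041, 0.2156]
tool_rot: [0.701, 0.713, -0.0, -0.0]
ft_force: [0.8, -0.5, -0.6]
grip_width: 0.017
grasp_force: 0.0
clock: 5.88
eef_pos: [0.5676, 0.0401, 0.1928]
tool_rot: [0.701, 0.713, -0.0, -0.0]
ft_force: [-0.9, -0.6, 0.6]
grip_width: 0.0167
grasp_force: 0.5
[0.5676 0.0401 0.1928] 0.016745576734853836 [-0.8634 -0.5918  0.6436] 0.5332610942423344
[] []
```

View pics/d1.png

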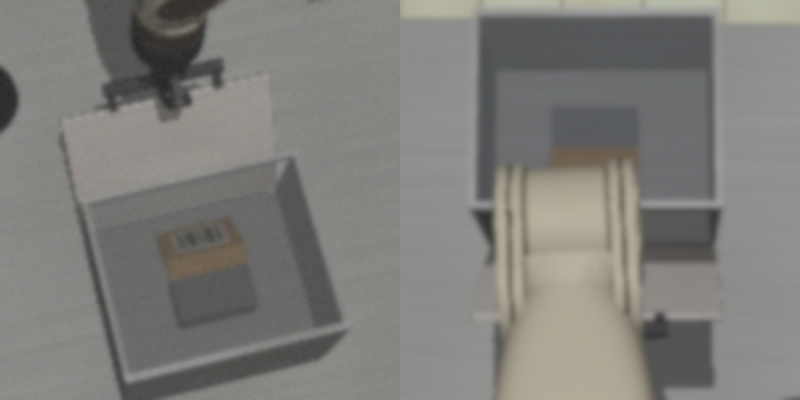

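The door is following the cage at about 0.6 rad, held between the fingers. I'll continue down.

```bash
python3 -m creep '[-0.0033,0,-0.0023,0,0.017, -0.0066,0,-0.0047,0,0.017, -0.0103,0,-0.0077,0,0.017, -0.014,0,-0.0107,0,0.017, -0.0175,0,-0.0138,0,0.017, -0.021,0,-0.017,0,0.017, -0.0245,0,-0.0203,0,0.017, -0.0279,0,-0.0237,0,0.017, -0.0312,0,-0.0272,0,0.017, -0.0344,0,-0.0307,0,0.017]'
python3 -m creep '[-0.003,0,-0.0036,0,0.017, -0.006,0,-0.0073,0,0.017, -0.009,0,-0.011,0,0.017, -0.0118,0,-0.0148,0,0.017, -0.0145,0,-0.0187,0,0.017, -0.017,0,-0.0227,0,0.017, -0.0195,0,-0.0267,0,0.017, -0.022,0,-0.0308,0,0.017, -0.0243,0,-0.035,0,0.017, -0.0265,0,-0.0392,0,0.017]'
python3 -c "
from h import *
o=bot.get_obs();print(o['eef_pos'],o['grip_width'],o['ft_force'],o['grasp_force'])"
```

```text
clock: 6.92
eef_pos: [0.5334, 0.0402, 0.162]
tool_rot: [0.701, 0.713, -0.0, -0.0]
ft_force: [-1.5, -0.2, -1.0]
grip_width: 0.0172
grasp_force: 0.4
clock: 7.75
eef_pos: [0.507, 0.0402, 0.1227]
tool_rot: [0.701, 0.713, -0.0, -0.0]
ft_force: [-1.2, -0.5, -0.8]
grip_width: 0.0167
grasp_force: 0.6
[0.507  0.0402 0.1227] 0.016658503288521965 [-1.193  -0.5103 -0.7682] 0.6342021189630032
```

```bash
python3 -m creep '[-0.002,0,-0.0043,0,0.017, -0.0041,0,-0.0086,0,0.017, -0.0059,0,-0.013,0,0.017, -0.0077,0,-0.0173,0,0.017, -0.0091,0,-0.0209,0,0.017, -0.0098,0,-0.023,0,0.017, -0.0105,0,-0.025,0,0.017, -0.0105,0,-0.025,0,0.017]'
python3 - <<'E'
from h import *
o=bot.get_obs();print(o["eef_pos"],o["grip_width"],o["ft_force"],o["grasp_force"])
S=cam("wrist");cv2.imwrite("pics/w2.png",S[0][...,::-1]);print(places("wrist","door_bar"))
E
```

```text
clock: 8.42
eef_pos: [0.4986, 0.0403, 0.0988]
tool_rot: [0.701, 0.713, 0.001, 0.001]
ft_force: [3.9, 0.0, -2.2]
grip_width: 0.0168
grasp_force: 2.1
[0.4986 0.0403 0.0988] 0.016796199063205886 [ 3.929   0.0048 -2.1556] 2.0936326682567596
[(0.57, array([310.592, 282.2  ]))]
```

View pics/w2.png

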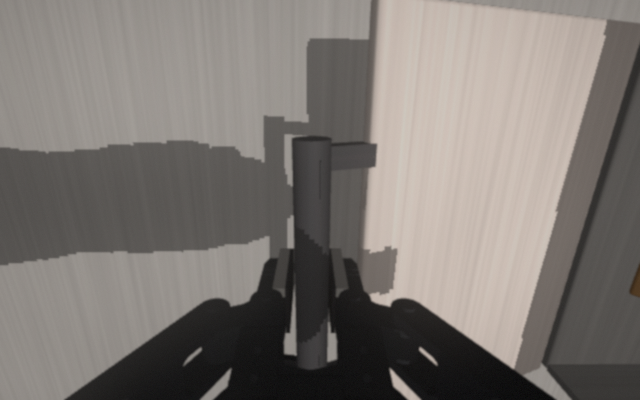

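The wrist view shows the door nearly horizontal on its stop, the bar between the fingers and a +4 N reaction. I'll release, lift, and travel to the scanner.

```bash
python3 -m creep '[0.001,0,0.001,0,0.024, 0.001,0,0.002,0,0.024, 0.001,0,0.01,0,0.026, 0.001,0,0.03,0,0.026, 0.001,0,0.06,0,0.03, 0.001,0,0.09,0,0.04, 0.001,0,0.12,0,0.06, 0,-0.01,0.15,0.05,0.08, 0,-0.03,0.17,0.15,0.085, 0,-0.05,0.18,0.25,0.085]'
python3 -m creep '[-0.01,-0.03,0,0.12,0.085, -0.02,-0.06,0,0.24,0.085, -0.03,-0.09,0,0.36,0.085, -0.04,-0.12,0,0.48,0.085, -0.05,-0.15,0,0.6,0.085, -0.06,-0.18,0,0.72,0.085, -0.07,-0.21,0,0.84,0.085, -0.08,-0.24,0,0.96,0.085, -0.095,-0.27,0,1.08,0.085, -0.117,-0.287,0,1.2,0.085]'
python3 -m creep '[0,0,0,0.12,0.085, 0,0,0,0.24,0.085, 0,0,0,0.305,0.085, 0,0,0,0.305,0.085, 0,0,0,0.305,0.085]'
python3 - <<'E'
from h import *
o=bot.get_obs();print(o["eef_pos"],o["joint_pos"],R.from_quat(o["tool_rot"]).as_matrix())
S=cam("wrist");cv2.imwrite("pics/w3.png",S[0][...,::-1])
for t,z in(("scanner",.008),("pad",0)):
  for p in places("wrist",t):print(t,p,onz(S[1],S[2],p[1],z))
T=cam("top")
for t,z in(("door_bar",.115),):
  for p in places("top",t):print(t,p,onz(T[1],T[2],p[1],z))
E
```

```text
clock: 9.35
eef_pos: [0.4974, -0.0099, 0.2823]
tool_rot: [0.604, 0.797, 0.001, 0.002]
ft_force: [1.3, -0.6, -0.2]
grip_width: 0.0842
grasp_force: 0.0
clock: 10.18
eef_pos: [0.3796, -0.2987, 0.2782]
tool_rot: [0.055, 0.999, -0.0, -0.0]
ft_force: [0.3, -0.6, 0.4]
grip_width: 0.0851
grasp_force: 0.0
clock: 10.6
eef_pos: [0.3796, -0.2964, 0.2785]
tool_rot: [-0.094, 0.996, 0.0, -0.0]
ft_force: [0.9, -0.7, 0.9]
grip_width: 0.0852
grasp_force: 0.0
[ 0.3796 -0.2964  0.2785] [-0.6629  0.1889  0.0613  1.4438  0.     -0.8514] [[-0.9823 -0.1873 -0.0004]
 [-0.1873  0.9823  0.0003]
 [ 0.0003  0.0004 -1.    ]]
scanner (0.88, array([306.624, 159.6  ])) [ 0.3809 -0.2997  0.008 ]
scanner (0.58, array([191.296, 155.2  ])) [ 0.4039 -0.4518  0.008 ]
pad (0.65, array([301.632, 153.32 ])) [ 0.3754 -0.3077  0.    ]
pad (0.58, array([382.976, 233.2  ])) [ 0.4698 -0.1681  0.    ]
door_bar (0.93, array([292.416, 243.92 ])) [0.4975 0.032  0.115 ]
```

View pics/w3.png

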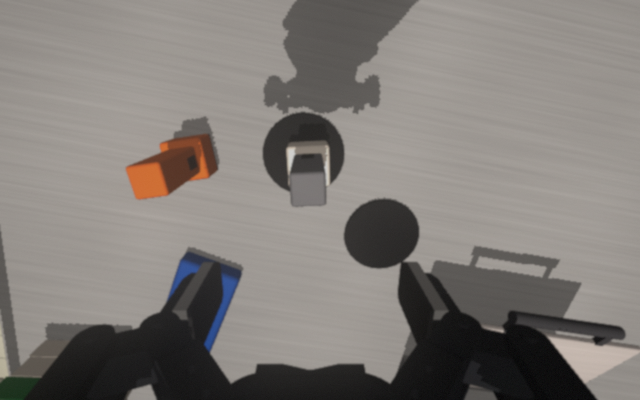

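The wrist view shows the scanner at (308,160), square to the tool, with the orange one well clear at (170,165). The pad centre is near (304,152). I'll refine the grip top and pad positions.

```bash
python3 - <<'E'
from h import *
S=cam("wrist");K,E=S[1:];im=S[0]
g=cv2.cvtColor(im,cv2.COLOR_RGB2GRAY)
c=g[105:215,255:355];print
m=((c<60)).astype(np.uint8);pts=np.argwhere(m)[:,::-1]+[255,105]
# pad rim by ellipse fit on hull
h=cv2.convexHull(pts.astype(np.int32));e=cv2.fitEllipse(h);print("pad ellipse",e,onz(K,E,e[0],.008))
cv2.imwrite("pics/s3.png",cv2.resize(im[110:215,255:355],(600,630)[:2])[:600,:,::-1])
for q in((291,172),(327,172),(326,206),(291,206),(308.5,189)):print(q,onz(K,E,q,.143))
E
```

```text
pad ellipse ((314.5475158691406, 165.74688720703125), (80.69757080078125, 121.10342407226562), 140.67335510253906) [ 0.3876 -0.2877  0.008 ]
(291, 172) [ 0.3676 -0.3155  0.143 ]
(327, 172) [ 0.3614 -0.2833  0.143 ]
(326, 206) [ 0.3939 -0.2774  0.143 ]
(291, 206) [ 0.4002 -0.3099  0.143 ]
(308.5, 189) [ 0.3805 -0.2968  0.143 ]
```

View pics/s3.png

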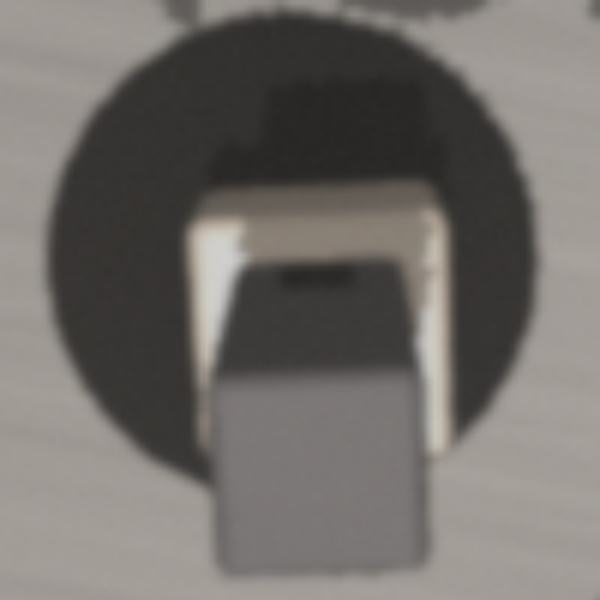

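The crop shows the grip top corners at about (291,173) to (326,206), turned roughly 2°, and the pad centre at about (303.8,151.7).

```bash
python3 - <<'E'
from h import *
S=cam("wrist");K,E=S[1:]
print("pad",onz(K,E,(303.8,151.7),.008))
q=[onz(K,E,(255+a/6,110+b/6),.143) for a,b in((215,378),(418,370),(427,573),(222,575))]
print(np.mean(q,0));print([float(np.degrees(np.arctan2(*(q[(i+1)%4]-q[i])[1::-1]))) for i in range(4)])
o=bot.get_obs();print(o["eef_pos"])
E
```

```text
pad [ 0.3717 -0.3055  0.008 ]
[ 0.3808 -0.2969  0.143 ]
[103.23761119790278, 14.272752941687662, -78.48472739665063, -168.24280888094188]
[ 0.3801 -0.2965  0.2782]
```

```bash
python3 -m creep '[0.001,0,-0.03,0.03,0.085, 0.001,0,-0.06,0.03,0.085, 0.001,0,-0.09,0.03,0.085, 0.001,0,-0.12,0.03,0.085, 0.001,0,-0.15,0.03,0.085, 0.001,0,-0.17,0.03,0.085, 0.001,0,-0.184,0.03,0.085, 0.001,0,-0.184,0.03,0.085, 0.001,0,-0.184,0.03,0.05, 0.001,0,-0.184,0.03,0.0]'
python3 -m creep '[0,0,0,0,0, 0,0,0,0,0, 0,0,0,0,0]'
```

```text
clock: 11.78
eef_pos: [0.3818, -0.2972, 0.0952]
tool_rot: [-0.11, 0.994, -0.001, 0.001]
ft_force: [0.4, -0.2, 0.4]
grip_width: 0.0634
grasp_force: 0.0
clock: 12.03
eef_pos: [0.3821, -0.2976, 0.0956]
tool_rot: [-0.11, 0.994, -0.001, 0.001]
ft_force: [1.1, -1.0, 3.5]
grip_width: 0.0331
grasp_force: 59.8
```

The scanner is gripped at 60 N. The tool can't tilt, so I'll pivot the scanner in the pads about its lower edge on the pad. First step is 20° while pressing lightly.

```bash
python3 -m creep '[0,0,-0.002,0,0, -0.0048,-0.0011,-0.002,0,0, -0.0095,-0.0021,-0.001,0,0, -0.0143,-0.0032,-0.0005,0,0, -0.019,-0.0043,0,0,0, -0.0238,-0.0053,0,0,0, -0.0287,-0.0064,0,0,0, -0.0335,-0.0075,-0.0002,0,0, -0.0383,-0.0085,-0.0007,0,0, -0.0383,-0.0085,-0.0007,0,0]'
python3 - <<'E'
from h import *
o=bot.get_obs();print(o["ft_torque"])
W=cam("wrist");T=cam("top");S=cam("scene")
c=np.hstack([cv2.resize(W[0],(480,300)),cv2.resize(T[0][255:315,375:439],(320,300))]);
cv2.imwrite("pics/p1.png",c[...,::-1])
E
```

```text
clock: 12.87
eef_pos: [0.3444, -0.3069, 0.0955]
tool_rot: [-0.11, 0.994, -0.002, 0.002]
ft_force: [4.0, -0.4, 9.5]
grip_width: 0.0335
grasp_force: 61.1
[-0.0129 -0.7837 -0.0522]
```

View pics/p1.png

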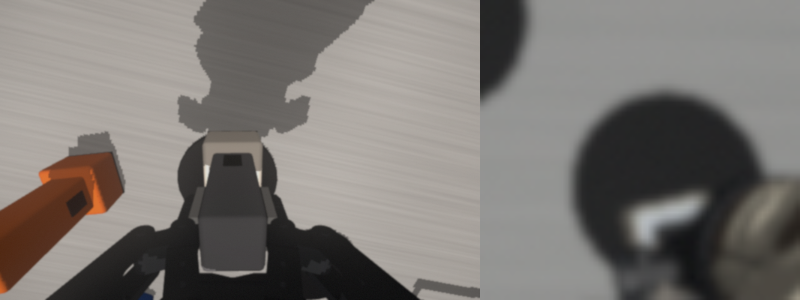

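The view shows the foot slid instead of pivoting: the head edge is now beyond the pad rim at row 133. Pad friction is too low, so I'll use the pad's fixed rim as the stop. I'll set the scanner just beyond the far rim, 2 mm above the table, and pivot the head over the rim.

```bash
python3 -m creep '[0.01,0.002,0.02,0,0, 0.03,0.005,0.025,0,0, 0.06,0.011,0.025,0,0, 0.09,0.016,0.025,0,0, 0.114,0.021,0.025,0,0, 0.114,0.021,0.01,0,0, 0.114,0.021,0,0,0, 0.114,0.021,-0.0055,0,0, 0.114,0.021,-0.0055,0,0, 0.114,0.021,-0.0055,0,0]'
python3 -m creep '[-0.001,-0.0002,0,0,0, -0.002,-0.0004,0,0,0, -0.003,-0.0007,0,0,0, -0.004,-0.0009,0,0,0, -0.004,-0.0009,0,0,0]'
python3 - <<'E'
from h import *
W=cam("wrist");T=cam("top");
c=np.hstack([cv2.resize(W[0],(480,300)),cv2.resize(T[0][225:305,360:446],(320,300))]);
cv2.imwrite("pics/p2.png",c[...,::-1])
E
```

```text
clock: 13.85
eef_pos: [0.4549, -0.283, 0.0874]
tool_rot: [-0.11, 0.994, 0.002, -0.001]
ft_force: [-0.4, 2.2, 1.6]
grip_width: 0.0333
grasp_force: 60.7
clock: 14.27
eef_pos: [0.4538, -0.2841, 0.0877]
tool_rot: [-0.11, 0.994, 0.001, 0.002]
ft_force: [5.1, 4.1, -2.0]
grip_width: 0.0334
grasp_force: 60.3
```

View pics/p2.png

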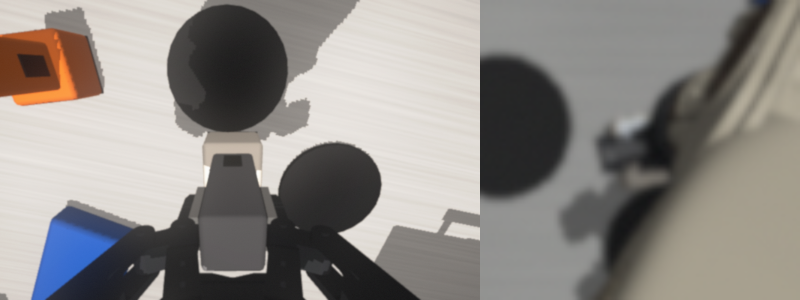

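The wrist view shows the head just touching the far rim of the pad, at (230,132) in the half-size picture, and the force confirms contact at 5 N. I'll pivot about the rim.

```bash
python3 -m creep '[-0.0044,-0.001,0.0005,0,0, -0.0088,-0.002,0.0012,0,0, -0.0133,-0.003,0.0018,0,0, -0.0178,-0.004,0.0022,0,0, -0.0223,-0.005,0.0024,0,0, -0.0268,-0.006,0.0024,0,0, -0.0313,-0.007,0.0022,0,0, -0.0358,-0.008,0.0019,0,0, -0.0358,-0.008,0.0019,0,0]'
python3 - <<'E'
from h import *
W=cam("wrist");print(places("wrist","scanner"),proj(W[1],W[2],bot.get_obs()["eef_pos"]))
o=bot.get_obs();M=R.from_quat(o["tool_rot"]).as_matrix();p=o["eef_pos"]
d=np.array([-.976,-.218,0]);g=p+[0,0,.023]
for th in(0,10,20,30):
    t=np.radians(th);zs=d*np.sin(t)+np.array([0,0,np.cos(t)]);print(th,proj(W[1],W[2],g-zs*.11))
E
```

```text
clock: 15.12
eef_pos: [0.4179, -0.2929, 0.0902]
tool_rot: [-0.11, 0.994, 0.0, 0.002]
ft_force: [5.1, 2.9, -0.3]
grip_width: 0.0335
grasp_force: 60.4
[(0.96, array([307.584, 252.32 ])), (0.87, array([108.288, 143.6  ]))] [308.1499 264.763 ]
0 [308.7461 206.2976]
10 [308.7454 229.4659]
20 [308.7298 253.1256]
30 [308.6995 277.4934]
```

It works: the scanner is tilted about 20°. I'll continue to 50°.

```bash
python3 -m creep '[-0.0045,-0.001,-0.0006,0,0, -0.0089,-0.002,-0.0013,0,0, -0.0133,-0.003,-0.0023,0,0, -0.0177,-0.0039,-0.0035,0,0, -0.022,-0.0049,-0.0049,0,0, -0.0263,-0.0059,-0.0064,0,0, -0.0305,-0.0068,-0.0081,0,0, -0.0346,-0.0077,-0.01,0,0, -0.0386,-0.0086,-0.0121,0,0, -0.0425,-0.0095,-0.0144,0,0]'
python3 -m creep '[-0.0039,-0.0009,-0.0025,0,0, -0.0076,-0.0017,-0.0051,0,0, -0.009,-0.002,-0.0062,0,0, -0.009,-0.002,-0.0062,0,0]'
cat > tilt.py <<'E'
from h import *
def tilt(d):
    W=cam("wrist");o=bot.get_obs();p=places("wrist","scanner");g=o["eef_pos"]+[0,0,.023];print(o["eef_pos"],o["ft_force"],p)
    for th in(40,45,50,55):
        t=np.radians(th);zs=d*np.sin(t)+np.array([0,0,np.cos(t)]);print(th,proj(W[1],W[2],g-zs*.11))
E
python3 -c "
from tilt import *
tilt(np.array([-.976,-.218,0]))"
```

```text
clock: 16.05
eef_pos: [0.3762, -0.3027, 0.0763]
tool_rot: [-0.11, 0.994, -0.0, 0.002]
ft_force: [5.8, 3.3, 1.4]
grip_width: 0.0334
grasp_force: 60.8
clock: 16.38
eef_pos: [0.3664, -0.3049, 0.0699]
tool_rot: [-0.11, 0.994, -0.0, 0.001]
ft_force: [3.4, 2.6, 1.8]
grip_width: 0.0332
grasp_force: 60.9
[ 0.3664 -0.3049  0.0699] [3.9025 2.2034 2.2837] [(0.83, array([104.32, 220.68])), (0.69, array([306.816, 330.12 ]))]
40 [308.7757 302.8942]
45 [308.7382 316.0129]
50 [308.6954 329.4854]
55 [308.6467 343.3561]
```

Tilt is about 50°. I'll lift and move in front of the cabinet, turning the lean direction to the cabinet's −x.

```bash
python3 -m creep '[0,0,0.03,0,0, 0,0,0.06,0,0, 0.005,0.01,0.1,-0.02,0, 0.02,0.03,0.13,-0.04,0, 0.035,0.06,0.15,-0.06,0, 0.05,0.09,0.16,-0.08,0, 0.065,0.12,0.17,-0.1,0, 0.08,0.15,0.17,-0.12,0, 0.09,0.18,0.17,-0.14,0, 0.1,0.21,0.17,-0.16,0]'
python3 -m creep '[0.005,0.03,0,-0.02,0, 0.01,0.06,0,-0.04,0, 0.015,0.09,0,-0.04,0, 0.02,0.12,0,-0.04,0, 0.03,0.135,0,-0.04,0, 0.034,0.141,0,-0.04,0, 0.034,0.141,0,-0.04,0, 0.034,0.141,0,-0.04,0]'
python3 - <<'E'
from tilt import *
tilt(np.array([-1,-.02,0]))
S=cam("scene");a=places("scene","label");b2=places("scene","carton");c=places("scene","door_bar");print(a,b2,c)
T=cam("top");b=places("top","label");print(b,places("top","carton"),places("top","door_bar"))
if a:print(onz(S[1],S[2],a[0][1],.1))
if b:print(onz(T[1],T[2],b[0][1],.1))
if a and b:print(tri([(S[1],S[2],a[0][1]),(T[1],T[2],b[0][1])]))
W=cam("wrist");w=places("wrist","label");print(w)
for q in w:print(onz(W[1],W[2],q[1],.1))
E
```

```text
clock: 17.32
eef_pos: [0.4645, -0.0944, 0.2385]
tool_rot: [-0.029, 1.0, -0.002, -0.002]
ft_force: [-0.5, -0.0, -1.5]
grip_width: 0.0332
grasp_force: 60.8
clock: 17.98
eef_pos: [0.4987, 0.0453, 0.2384]
tool_rot: [-0.01, 1.0, -0.001, -0.001]
ft_force: [-0.1, 0.0, -3.0]
grip_width: 0.0331
grasp_force: 60.7
[0.4987 0.045  0.2387] [-0.3689  0.2051 -1.8161] [(0.74, array([305.408, 331.48 ]))]
40 [308.7134 303.8048]
45 [308.6692 316.9569]
50 [308.6176 330.4663]
55 [308.558  344.3781]
[] [] [(0.82, array([321.92, 173.08]))]
[(0.44, array([290.624, 162.48 ]))] [] []
[0.7236 0.0422 0.1   ]
[]
```

```bash
python3 - <<'E'
from h import *
for n,box in(("scene",(290,190,420,310)),("top",(240,90,340,185))):
    C=cam(n);x0,y0,x1,y1=box;im=C[0][y0:y1,x0:x1]
    h=cv2.cvtColor(im,cv2.COLOR_RGB2HSV);m=((h[...,0]>5)&(h[...,0]<25)&(h[...,1]>60)).astype(np.uint8)
    k,l,s,c=cv2.connectedComponentsWithStats(m);i=1+np.argmax(s[1:,4]);pts=np.argwhere(l==i)[:,::-1]+[x0,y0]
    r=cv2.minAreaRect(pts.astype(np.float32));print(n,s[i],r,cv2.boxPoints(r).round(1).tolist())
    # predicted carton face outline for label guess
    for L in((.729,.048,.1),):
        n_=np.array([-.766,-.015,.643]);u=np.array([-.02,1,0]);v=np.cross(n_,u)
        print([proj(C[1],C[2],np.array(L)+a*.0375*u+b*.045*v).round(1).tolist() for a,b in((1,1),(1,-1),(-1,-1),(-1,1))],proj(C[1],C[2],L))
E
```

```text
scene [ 43  51  29  13 195] ((347.2059020996094, 247.32354736328125), (7.033533096313477, 28.376667022705078), 75.96376037597656) [[332.6000061035156, 247.39999389648438], [360.1000061035156, 240.5], [361.79998779296875, 247.3000030517578], [334.29998779296875, 254.1999969482422]]
[[352.4, 230.7], [359.3, 243.0], [334.8, 248.8], [329.1, 236.1]] [343.8229 239.4789]
top [ 32  56  31  18 250] ((287.0, 154.5), (17.0, 30.0), 90.0) [[272.0, 146.0], [302.0, 146.0], [302.0, 163.0], [272.0, 163.0]]
[[275.7, 173.8], [274.1, 146.9], [301.9, 146.8], [302.4, 173.7]] [288.5556 160.5591]
```

```bash
python3 -m creep '[0.01,0,-0.015,0,0, 0.02,0,-0.03,0,0, 0.03,0.001,-0.046,0,0, 0.045,0.002,-0.046,0,0, 0.06,0.002,-0.046,0,0, 0.075,0.002,-0.046,0,0, 0.087,0.002,-0.046,0,0, 0.092,0.002,-0.046,0,0, 0.092,0.002,-0.046,0,0, 0.092,0.002,-0.046,0,0]'
python3 - <<'E'
from h import *
o=bot.get_obs();M=R.from_quat(o["tool_rot"]).as_matrix();p=o["eef_pos"];print(p,o["ft_force"],M[:,1])
d=M[:,1];d=np.array([-d[1],d[0],0]);t=np.radians(50.2);zs=d*np.sin(t)+[0,0,np.cos(t)]
w=p+[0,0,.023]-.11*zs;L=np.array([.728,.049,.1]);v=L-w;s=v@-zs;print("window",w,"dist",s,"miss",v+s*zs)
W=cam("wrist");print(places("wrist","scanner"),proj(W[1],W[2],w),places("wrist","label"))
E
```

```text
clock: 19.52
eef_pos: [0.591, 0.0485, 0.1929]
tool_rot: [-0.01, 1.0, -0.0, -0.001]
ft_force: [-0.7, 0.6, -2.5]
grip_width: 0.0337
grasp_force: 60.7
[0.591  0.0485 0.1929] [-0.654   0.5952 -2.543 ] [-0.0205  0.9998 -0.    ]
window [0.6755 0.0502 0.1455] dist 0.06945187821637028 miss [-0.0008 -0.0023 -0.0011]
[(0.81, array([309.632, 328.28 ]))] [308.8699 330.6707] []
```

```bash
for i in 1 ; do python3 -m creep '[0,-0.002,0,0,0, 0,-0.002,0,0,0, 0,-0.002,0,0,0, 0,-0.002,0,0,0, 0,-0.002,0,0,0, 0,-0.002,0,0,0, 0,-0.002,0,0,0, 0,-0.002,0,0,0, 0,-0.002,0,0,0, 0,-0.002,0,0,0]'; done
python3 -m creep '[0,0,0,0,0, 0,0,0,0,0, 0,0,0,0,0, 0,0,0,0,0, 0,0,0,0,0, 0,0,0,0,0, 0,0,0,0,0, 0,0,0,0,0, 0,0,0,0,0, 0,0,0,0,0]'
python3 -m creep '[0,0,0,0,0, 0,0,0,0,0, 0,0,0,0,0, 0,0,0,0,0, 0,0,0,0,0, 0,0,0,0,0, 0,0,0,0,0, 0,0,0,0,0, 0,0,0,0,0, 0,0,0,0,0]'
python3 -m creep '[0,0,0,0,0, 0,0,0,0,0, 0,0,0,0,0]'
```

```text
clock: 20.5
eef_pos: [0.5914, 0.0465, 0.1932]
tool_rot: [-0.01, 1.0, 0.0, -0.0]
ft_force: [0.3, -0.4, -2.0]
grip_width: 0.0333
grasp_force: 60.7
clock: 21.33
eef_pos: [0.5914, 0.0465, 0.1933]
tool_rot: [-0.01, 1.0, 0.0, 0.0]
ft_force: [-0.4, 0.1, -1.8]
grip_width: 0.0333
grasp_force: 60.7
clock: 22.17
eef_pos: [0.5914, 0.0464, 0.1933]
tool_rot: [-0.01, 1.0, -0.0, -0.0]
ft_force: [-0.6, -1.2, -2.0]
grip_width: 0.0336
grasp_force: 60.7
clock: 22.42
eef_pos: [0.5915, 0.0464, 0.1933]
tool_rot: [-0.01, 1.0, 0.0, 0.0]
ft_force: [0.1, 0.5, -1.9]
grip_width: 0.0332
grasp_force: 60.7
```

```bash
python3 -m creep '[-0.015,0,0,0,0, -0.03,0,0,0,0, -0.045,0,0,0,0, -0.045,0,0.01,0,0, -0.045,0,0.025,0,0, -0.045,0,0.039,0,0, -0.035,0,0.039,0,0, -0.025,0,0.039,0,0, -0.02,0,0.039,0,0, -0.02,0,0.039,0,0]'
python3 -m creep '[0.002,0,0,0,0, 0.004,0,0,0,0, 0.006,0,0,0,0, 0.006,0,0,0,0]'
python3 -m creep '[0.002,0,0,0,0, 0.004,0,0,0,0, 0.004,0,0,0,0]'
```

```text
clock: 23.25
eef_pos: [0.5729, 0.0465, 0.2325]
tool_rot: [-0.01, 1.0, 0.0, 0.001]
ft_force: [0.8, -0.2, -1.5]
grip_width: 0.0332
grasp_force: 60.7
clock: 23.58
eef_pos: [0.5776, 0.0464, 0.2321]
tool_rot: [-0.01, 1.0, -0.0, -0.0]
ft_force: [-0.2, 1.0, -0.5]
grip_width: 0.0333
grasp_force: 60.7
clock: 23.83
eef_pos: [0.5803, 0.0464, 0.2321]
tool_rot: [-0.01, 1.0, 0.0, -0.001]
ft_force: [-3.8, 0.4, 0.0]
grip_width: 0.0335
grasp_force: 60.9
```

Contact came where predicted. I'll pivot the scanner back upright against the steel roof edge.

```bash
python3 -m creep '[0.0034,0,0.0043,0,0, 0.006,0,0.0086,0,0, 0.0088,0,0.0128,0,0, 0.0116,0,0.0168,0,0, 0.0146,0,0.0207,0,0, 0.0178,0,0.0244,0,0, 0.021,0,0.0281,0,0, 0.0245,0,0.0315,0,0, 0.0245,0,0.0315,0,0]'
python3 - <<'E'
from h import *
W=cam("wrist");o=bot.get_obs();g=o["eef_pos"]+[0,0,.023];d=np.array([-1,-.02,0]);print(places("wrist","scanner"))
for th in(20,25,30,35,50):
    t=np.radians(th);zs=d*np.sin(t)+np.array([0,0,np.cos(t)]);print(th,proj(W[1],W[2],g-zs*.11))
E
```

```text
clock: 24.58
eef_pos: [0.6042, 0.0468, 0.2629]
tool_rot: [-0.01, 1.0, 0.0, -0.003]
ft_force: [-5.2, 1.5, -1.0]
grip_width: 0.0334
grasp_force: 60.7
[(0.6, array([307.904, 276.2  ]))]
20 [308.8648 254.1125]
25 [308.8513 266.2131]
30 [308.8351 278.5228]
35 [308.8161 291.0743]
50 [308.7409 330.5476]
```

```bash
python3 -m creep '[0.004,0,0.0033,0,0, 0.0078,0,0.0064,0,0, 0.0118,0,0.0094,0,0, 0.0159,0,0.0122,0,0, 0.02,0,0.0148,0,0, 0.0243,0,0.0172,0,0, 0.0287,0,0.0194,0,0, 0.0332,0,0.0215,0,0, 0.0378,0,0.0233,0,0, 0.0424,0,0.025,0,0]'
python3 -m creep '[0.0048,0,0.0014,0,0, 0.0095,0,0.0027,0,0, 0.0115,0,0.003,0,0, 0.0115,0,0.003,0,0]'
python3 - <<'E'
from h import *
W=cam("wrist");o=bot.get_obs();g=o["eef_pos"]+[0,0,.023];d=np.array([-1,-.02,0]);print(places("wrist","scanner"))
for th in(-5,0,5,10):
    t=np.radians(th);zs=d*np.sin(t)+np.array([0,0,np.cos(t)]);print(th,proj(W[1],W[2],g-zs*.11))
E
```

```text
clock: 25.52
eef_pos: [0.6465, 0.0474, 0.2879]
tool_rot: [-0.011, 1.0, 0.001, -0.003]
ft_force: [-5.3, 1.9, -2.4]
grip_width: 0.0335
grasp_force: 60.8
clock: 25.85
eef_pos: [0.6583, 0.0475, 0.2911]
tool_rot: [-0.011, 1.0, 0.001, -0.002]
ft_force: [-5.8, 2.5, -2.2]
grip_width: 0.0332
grasp_force: 61.1
[(0.72, array([306.496, 201.68 ]))]
-5 [308.7036 195.7747]
0 [308.7014 207.2451]
5 [308.6971 218.7931]
10 [308.6908 230.4412]
```

```bash
python3 -m creep '[-0.015,0,0.002,0,0, -0.035,-0.005,0.005,0,0, -0.065,-0.02,0.005,0,0, -0.095,-0.045,0.005,0,0, -0.125,-0.07,0,0,0, -0.145,-0.1,0,0,0, -0.16,-0.13,0,0,0, -0.175,-0.16,0,0,0, -0.19,-0.19,0,0,0, -0.2,-0.22,0,0,0]'
python3 - <<'E'
from h import *
for n,b in(("top",(380,260,445,320)),("scene",(190,145,245,195)),("wrist",(0,0,640,400))):
    C=cam(n);x0,y0,x1,y1=b;g=cv2.cvtColor(C[0],cv2.COLOR_RGB2GRAY)[y0:y1,x0:x1]
    print(n,[(p[0],p[1].round(1),onz(C[1],C[2],p[1],0)[:2]) for p in places(n,"pad",4)])
    if n!="wrist":
        m=(g<70).astype(np.uint8);k,l,s,c=cv2.connectedComponentsWithStats(m);i=1+np.argmax(s[1:,4])
        cs,_=cv2.findContours((l==i).astype(np.uint8),cv2.RETR_EXTERNAL,cv2.CHAIN_APPROX_NONE);e=cv2.fitEllipse(cs[0]);print(s[i],e,onz(C[1],C[2],np.array(e[0])+[x0,y0],.007))
E
```

```text
clock: 26.78
eef_pos: [0.459, -0.1751, 0.2926]
tool_rot: [-0.01, 1.0, -0.001, 0.001]
ft_force: [1.1, -0.6, -1.7]
grip_width: 0.0336
grasp_force: 60.7
top [(0.63, array([363.2, 260.4]), array([ 0.4644, -0.1673])), (0.48, array([409.9, 292.2]), array([ 0.3762, -0.2998]))]
[44 29  7 18 68] ((47.42280578613281, 37.730308532714844), (4.43367862701416, 15.819554328918457), 14.741326332092285) [ 0.3614 -0.3477  0.007 ]
scene [(0.98, array([217.2, 167.9]), array([ 0.3701, -0.3025])), (0.83, array([260.5, 184.7]), array([ 0.4615, -0.1697]))]
[ 11  10  31  29 709] ((26.15511703491211, 24.352800369262695), (27.917478561401367, 30.460084915161133), 74.50022888183594) [ 0.3776 -0.306   0.007 ]
wrist [(0.98, array([313.7, 161.9]), array([ 0.469 , -0.1684])), (0.97, array([209.7,  90.9]), array([ 0.3768, -0.3071]))]
```

```bash
python3 -m creep '[-0.02,-0.03,0,0,0, -0.04,-0.06,-0.01,0,0, -0.06,-0.09,-0.03,0,0, -0.08,-0.12,-0.06,0,0, -0.0835,-0.1305,-0.09,0,0, -0.0835,-0.1305,-0.12,0,0, -0.0835,-0.1305,-0.15,0,0, -0.0835,-0.1305,-0.17,0,0, -0.0835,-0.1305,-0.182,0,0, -0.0835,-0.1305,-0.182,0,0]'
python3 - <<'E'
from h import *
W=cam("wrist");K,E=W[1:];o=bot.get_obs();print(o["eef_pos"],o["ft_force"])
for t in("scanner","pad"):
  for p in places("wrist",t):print(t,p,onz(K,E,p[1],.008+.015*(t=="scanner")) if t!="pad" else onz(K,E,p[1],0))
for th in(-5,0,5):
    t=np.radians(th);zs=np.array([-np.sin(t),0,np.cos(t)]);print(th,proj(K,E,o["eef_pos"]+[0,0,.023]-zs*.11))
E
```

```text
clock: 27.92
eef_pos: [0.3754, -0.3016, 0.1067]
tool_rot: [-0.011, 1.0, 0.002, -0.002]
ft_force: [-0.2, 0.9, -1.2]
grip_width: 0.0332
grasp_force: 61.1
[ 0.3763 -0.3024  0.1084] [-0.3861 -0.9539 -1.7829]
scanner (0.91, array([306.688, 201.8  ])) [ 0.3697 -0.3031  0.023 ]
scanner (0.8, array([136.512, 227.08 ])) [ 0.3937 -0.4367  0.023 ]
pad (0.76, array([443.776, 296.6  ])) [ 0.4697 -0.1717  0.    ]
-5 [307.6477 197.6134]
0 [307.3949 209.119 ]
5 [307.1444 220.7081]
```

```bash
python3 -m creep '[0.002,-0.003,-0.004,0,0, 0.002,-0.003,-0.007,0,0, 0.002,-0.003,-0.009,0,0, 0.002,-0.003,-0.011,0,0, 0.002,-0.003,-0.011,0,0]'
python3 -m creep '[0,0,-0.001,0,0, 0,0,-0.002,0,0, 0,0,-0.002,0,0]'
```

```text
clock: 28.48
eef_pos: [0.3781, -0.3069, 0.0985]
tool_rot: [-0.01, 1.0, 0.0, -0.0]
ft_force: [0.5, -0.2, -2.1]
grip_width: 0.0334
grasp_force: 61.3
clock: 28.73
eef_pos: [0.3782, -0.307, 0.0966]
tool_rot: [-0.01, 1.0, 0.0, -0.0]
ft_force: [-0.4, -0.1, -2.2]
grip_width: 0.0337
grasp_force: 61.3
```

```bash
python3 -m creep '[0,0,-0.001,0,0, 0,0,-0.002,0,0, 0,0,-0.002,0,0]'
python3 -m creep '[0,0,-0.001,0,0, 0,0,-0.002,0,0, 0,0,-0.002,0,0]'
```

```text
clock: 28.98
eef_pos: [0.3784, -0.3071, 0.096]
tool_rot: [-0.01, 1.0, -0.0, 0.0]
ft_force: [-3.3, 1.8, 6.6]
grip_width: 0.0334
grasp_force: 62.4
clock: 29.23
eef_pos: [0.3785, -0.3071, 0.096]
tool_rot: [-0.01, 1.0, -0.001, 0.001]
ft_force: [-6.4, 4.9, 20.1]
grip_width: 0.0336
grasp_force: 64.1
```

```bash
python3 -m creep '[0,0,0.003,0,0, 0,0,0.003,0,0.045, 0,0,0.003,0,0.085, 0,0,0.003,0,0.085, 0,0,0.003,0,0.085, 0,0,0.003,0,0.085, 0,0,0.02,0,0.085, 0,0,0.05,0,0.085, 0,0,0.08,0,0.085, 0,0,0.11,0,0.085]'
python3 -m creep '[0,0,0.03,0,0.085, 0,0,0.06,0,0.085, 0,0,0.08,0,0.085, 0,0,0.08,0,0.085, 0,0,0.08,0,0.085]'
python3 - <<'E'
from h import *
W=cam("wrist");K,E=W[1:];o=bot.get_obs();print(o["eef_pos"],o["ft_force"])
for t in("scanner","pad"):
  for p in places("wrist",t):print(t,p,onz(K,E,p[1],.008*(t=="scanner")))
im=W[0];hsv=cv2.cvtColor(im,cv2.COLOR_RGB2HSV);g=cv2.cvtColor(im,cv2.COLOR_RGB2GRAY)
c0=proj(K,E,[.3755,-.3055,.008]);print(c0)
# pad silhouette: dark connected comps near c0
m=(g<75).astype(np.uint8);m[:int(c0[1]-60)]=0;m[int(c0[1]+60):]=0;m[:,:int(c0[0]-60)]=0;m[:,int(c0[0]+60):]=0
for r in range(int(c0[1])-48,int(c0[1])+70,4):
    print(r,"".join("#" if v<70 else ("+" if v<125 else ("." if v<175 else "W")) for v in g[r,int(c0[0])-60:int(c0[0])+60:2]))
E
```

```text
clock: 30.07
eef_pos: [0.3779, -0.3067, 0.2034]
tool_rot: [-0.01, 1.0, 0.001, -0.001]
ft_force: [0.7, -0.5, 0.6]
grip_width: 0.0849
grasp_force: 0.0
clock: 30.48
eef_pos: [0.379, -0.3075, 0.2837]
tool_rot: [-0.01, 1.0, -0.001, 0.001]
ft_force: [0.6, 1.0, -0.6]
grip_width: 0.0849
grasp_force: 0.0
[ 0.3783 -0.307   0.2823] [-0.5445 -0.1338 -0.5969]
scanner (0.91, array([206.784, 173.08 ])) [ 0.403  -0.4488  0.008 ]
scanner (0.57, array([310.4, 155.6])) [ 0.3757 -0.3067  0.008 ]
pad (0.86, array([402.368, 220.68 ])) [ 0.4714 -0.1688  0.    ]
[311.3217 155.4412]
107 ...........+++...........+++++++++++...........++++.........
111 ............................................................
115 .......................+++##########++......................
119 ...................++####################+..................
123 .................+##########################+...............
127 ...............+#############################+..............
131 ..............#################################+............
135 ............+###################################+...........
139 ...........
[... 714 characters left out ...]
.......+###+++++++++++++++++++####+...............
187 ...................++++++++++++++++++++##+..................
191 ......................+++++++++++++++++.....................
195 ......................+++++++++++++++++.....................
199 ......................+++++++++++++++++.....................
203 ............................................................
207 ..........................................................+#
211 ..........................................................##
215 .........................................................+##
219 .........................................................###
223 .........................................................###
```

The text picture shows the scanner standing upright on the pad, about 4–5 mm too far in +x. I'll re-grip briefly and slide it to the middle.

```bash
python3 -m creep '[0,0,-0.035,0,0.085, 0,0,-0.07,0,0.085, 0,0,-0.105,0,0.085, 0,0,-0.14,0,0.085, 0,0,-0.17,0,0.085, 0,0,-0.183,0,0.085, 0,0,-0.183,0,0.085, 0,0,-0.183,0,0.05, 0,0,-0.183,0,0.03, 0,0,-0.183,0,0.03]'
python3 -m creep '[0,0,0,0,0.03, 0,0,0,0,0.03, -0.0025,0,0,0,0.03, -0.005,0,0,0,0.03, -0.005,0,0,0,0.03, -0.005,0,0,0,0.045, -0.005,0,0,0,0.085, -0.005,0,0,0,0.085, -0.005,0,0,0,0.085, -0.005,0,0,0,0.085]'
python3 -m creep '[0,0,0.015,0,0.085, 0,0,0.04,0,0.085, 0,0,0.07,0,0.085, 0,0,0.1,0,0.085, 0,0,0.13,0,0.085, 0,0,0.16,0,0.085, 0,0,0.185,0,0.085, 0,0,0.185,0,0.085, 0,0,0.185,0,0.085]'
python3 - <<'E'
from h import *
W=cam("wrist");K,E=W[1:];o=bot.get_obs();print(o["eef_pos"],o["joint_pos"])
g=cv2.cvtColor(W[0],cv2.COLOR_RGB2GRAY);c0=proj(K,E,[.3755,-.3055,.008]);print(c0)
for p in places("wrist","scanner"):print(p)
for r in range(int(c0[1])-50,int(c0[1])+48,3):
    print(r,"".join("#" if v<70 else ("+" if v<125 else ("." if v<175 else "W")) for v in g[r,251:371:2]))
T=cam("top");print(places("top","door_bar"))
E
```

```text
clock: 31.47
eef_pos: [0.3792, -0.3078, 0.1011]
tool_rot: [-0.01, 1.0, -0.001, 0.001]
ft_force: [-0.4, -0.7, -0.4]
grip_width: 0.0512
grasp_force: 0.0
clock: 32.3
eef_pos: [0.3729, -0.3069, 0.0994]
tool_rot: [-0.01, 1.0, 0.0, -0.0]
ft_force: [0.1, 0.3, 0.8]
grip_width: 0.0851
grasp_force: 0.0
clock: 33.05
eef_pos: [0.374, -0.3077, 0.2861]
tool_rot: [-0.01, 1.0, -0.001, 0.001]
ft_force: [-0.0, 0.2, -1.0]
grip_width: 0.0851
grasp_force: 0.0
[ 0.3733 -0.3071  0.2846] [-0.6883  0.1906  0.0791  1.4591 -0.0001 -0.7087]
[311.4399 158.6184]
(0.95, array([305.984, 154.2  ]))
(0.73, array([606.4 , 285.32]))
(0.6, array([208.  , 176.32]))
108 ............+++.............++++++.............++...........
111 ............................................................
114 ............................................................
117 .........................++++++++++++.......................
120 ......................++##############++....................
123 ...................++####################+..................
126 ..................+########################+................
129 .....
[... 1049 characters left out ...]
#####+..+++++++++++++++++..######+............
180 ..............+#####..+++++++++++++++++.+#####+.............
183 ................+####++++++++++++++++++######+..............
186 .................+###++++++++++++++++++####+................
189 ...................+#++++++++++++++++++##++.................
192 .....................+++++++++++++++++++....................
195 .....................++++++++++++++++++.....................
198 ......................+++++++++++++++++.....................
201 ............................................................
204 ............................................................
[(0.94, array([290.88, 242.08])), (0.59, array([192.576, 288.4  ]))]
```

The scanner is centred, with the head edge 26 mm from the pad centre. Back to the door bar.

```bash
python3 -m creep '[0.008,0.02,0,-0.1,0.085, 0.016,0.045,0,-0.22,0.06, 0.024,0.07,0,-0.34,0.03, 0.032,0.095,0,-0.46,0.026, 0.042,0.12,0,-0.58,0.026, 0.052,0.145,0,-0.7,0.026, 0.062,0.17,0,-0.82,0.026, 0.072,0.195,0,-0.94,0.026, 0.082,0.22,0,-1.06,0.026, 0.09,0.245,0,-1.18,0.026]'
python3 -m creep '[0.01,0.03,-0.01,-0.12,0.026, 0.02,0.06,-0.02,-0.24,0.026, 0.027,0.085,-0.03,-0.36,0.026, 0.033,0.102,-0.04,-0.39,0.026, 0.033,0.102,-0.06,-0.39,0.026, 0.033,0.102,-0.08,-0.39,0.026, 0.033,0.102,-0.1,-0.39,0.026, 0.033,0.102,-0.12,-0.39,0.026, 0.033,0.102,-0.12,-0.39,0.026, 0.033,0.102,-0.12,-0.39,0.026]'
python3 - <<'E'
from h import *
W=cam("wrist");K,E=W[1:];o=bot.get_obs();M=R.from_quat(o["tool_rot"]).as_matrix();print(o["eef_pos"],M[:,1],o["joint_pos"])
for p in places("wrist","door_bar"):print(p,onz(K,E,p[1],.115))
for r in range(100,300,20): # dark columns of bar
    print(r,"".join("#" if v<60 else ("+" if v<120 else ".") for v in cv2.cvtColor(W[0],cv2.COLOR_RGB2GRAY)[r,200:440:3]))
E
```

```text
clock: 34.08
eef_pos: [0.4632, -0.0607, 0.2833]
tool_rot: [0.55, 0.835, -0.001, -0.001]
ft_force: [0.6, -0.3, 0.4]
grip_width: 0.0264
grasp_force: 0.0
clock: 34.92
eef_pos: [0.4946, 0.0398, 0.163]
tool_rot: [0.7, 0.715, -0.002, -0.002]
ft_force: [-0.8, -0.2, 0.1]
grip_width: 0.0254
grasp_force: 0.0
[0.4959 0.0399 0.1645] [ 0.9998  0.0212 -0.0018] [ 0.0803  0.277  -0.1251  1.1704  0.      1.6299]
(0.7, array([318.976, 228.28 ])) [0.4997 0.0391 0.115 ]
100 ......................................+++++++++++++++...........................
120 ...........................++++++++++++++++++++++++++...........................
140 ++++++++++++++.............+++++...+#+++++++++++++++++..........................
160 +++++++++++++++++++++++++..++++++..+#+++++++++++++++............................
180 ++++++++++++++++++++++++++++++++++++#+++++++++++++++............................
200 ++++++++++++++++++++++++....+++++..+#+++++++++++++++............................
220 ............................+++++..+#######+++++++++............................
240 ............................++++...+#######++++++++.............................
260 ....................###+++##+......+#+++++++++##+++###..........................
280 .................####++++####.......#+++++++++###++++####.......................
```

```bash
python3 -m creep '[0.0015,0,-0.012,0,0.026, 0.0015,0,-0.024,0,0.026, 0.0015,0,-0.034,0,0.026, 0.0015,0,-0.042,0,0.026, 0.0015,0,-0.05,0,0.026, 0.0015,0,-0.056,0,0.026, 0.0015,0,-0.06,0,0.026, 0.0015,0,-0.06,0,0.026]'
python3 -m creep '[0,0,0,0,0.02, 0,0,0,0,0.017, 0,0,0,0,0.017]'
```

```text
clock: 35.68
eef_pos: [0.4973, 0.0399, 0.1039]
tool_rot: [0.7, 0.715, -0.001, -0.001]
ft_force: [-0.4, -0.1, 0.6]
grip_width: 0.0263
grasp_force: 0.0
clock: 35.93
eef_pos: [0.4986, 0.04, 0.1053]
tool_rot: [0.7, 0.715, 0.001, 0.001]
ft_force: [0.6, -0.7, -1.1]
grip_width: 0.0168
grasp_force: 0.6
```

```bash
python3 -m creep '[0.0014,0,0.0035,0,0.017, 0.0028,0,0.0071,0,0.017, 0.0043,0,0.0106,0,0.017, 0.0058,0,0.0141,0,0.017, 0.0091,0,0.0209,0,0.017, 0.0114,0,0.0251,0,0.017, 0.0136,0,0.0293,0,0.017, 0.016,0,0.0334,0,0.017, 0.0185,0,0.0374,0,0.017, 0.0185,0,0.0374,0,0.017]'
python3 - <<'E'
from h import *
T=cam("scene");p=places("scene","door_bar");print(p,bot.get_obs()["grip_width"],proj(T[1],T[2],[.517,.04,.153]),proj(T[1],T[2],[.4985,.04,.115]))
E
```

```text
clock: 36.77
eef_pos: [0.5132, 0.0401, 0.1427]
tool_rot: [0.699, 0.715, -0.002, -0.003]
ft_force: [-11.0, 0.6, 4.6]
grip_width: 0.0174
grasp_force: 5.3
[(0.92, array([326.4 , 171.92])), (0.65, array([215.104, 167.8  ])), (0.28, array([435.776, 196.4  ]))] 0.01706027502555156 [326.1596 170.2601] [324.4983 169.4437]
```

The bar is sliding towards the fingertips because the arm sags about 4 mm under load. I'll lower the tool a little around the bar before continuing, and aim slightly ahead in x.

```bash
python3 -m creep '[0.001,0,-0.004,0,0.017, 0.002,0,-0.008,0,0.017, 0.002,0,-0.008,0,0.017]'
python3 -m creep '[0,0,0,0,0.01, 0,0,0,0,0.01, 0,0,0,0,0.01]'
```

```text
clock: 37.12
eef_pos: [0.5082, 0.04, 0.132]
tool_rot: [0.699, 0.715, -0.007, -0.008]
ft_force: [-22.5, 1.1, 7.2]
grip_width: 0.0171
grasp_force: 11.2
clock: 37.37
eef_pos: [0.5072, 0.04, 0.132]
tool_rot: [0.699, 0.715, -0.008, -0.008]
ft_force: [-23.9, 0.7, 8.6]
grip_width: 0.0131
grasp_force: 58.6
```

The pads are only holding the bar by their lower edge (width 13 mm), so the seat is too shallow. I'll lower the door back onto its stop under control and re-grip deeper.

```bash
python3 -m creep '[-0.003,0,-0.002,0,0.01, -0.006,0,-0.004,0,0.01, -0.009,0,-0.007,0,0.01, -0.012,0,-0.01,0,0.01, -0.0145,0,-0.013,0,0.01, -0.0165,0,-0.016,0,0.01, -0.0185,0,-0.019,0,0.01, -0.0195,0,-0.021,0,0.01, -0.0205,0,-0.023,0,0.01, -0.0205,0,-0.023,0,0.01]'
python3 - <<'E'
from h import *
T=cam("scene");p=places("scene","door_bar",1);o=bot.get_obs();print(p,o["grip_width"],proj(T[1],T[2],[.4985,.04,.115]),proj(T[1],T[2],[.51,.04,.138]))
E
```

```text
clock: 38.2
eef_pos: [0.4993, 0.0399, 0.1132]
tool_rot: [0.7, 0.715, 0.001, 0.001]
ft_force: [-4.7, -1.3, 10.2]
grip_width: 0.0133
grasp_force: 61.9
[(0.58, array([325.12, 169.52]))] 0.013153020149890348 [324.4983 169.4437] [325.5149 170.021 ]
```

```bash
python3 -m creep '[0,0,-0.001,0,0.017, -0.001,0,0,0,0.026, -0.002,0,0.003,0,0.026, -0.002,0,0,0,0.026, -0.002,0,-0.005,0,0.026, -0.002,0,-0.01,0,0.026, -0.002,0,-0.014,0,0.026, -0.002,0,-0.016,0,0.026, -0.002,0,-0.016,0,0.026]'
python3 -m creep '[0,0,0,0,0.018, 0,0,0,0,0.01, 0,0,0,0,0.01, 0,0,0,0,0.01]'
```

```text
clock: 39.05
eef_pos: [0.4952, 0.0399, 0.0942]
tool_rot: [0.7, 0.715, -0.001, -0.001]
ft_force: [-0.9, -0.9, 0.2]
grip_width: 0.0262
grasp_force: 0.0
clock: 39.38
eef_pos: [0.4992, 0.04, 0.0958]
tool_rot: [0.7, 0.715, 0.002, 0.002]
ft_force: [7.1, -0.3, -5.4]
grip_width: 0.0139
grasp_force: 58.5
```

```bash
python3 -m creep '[0.0014,0,0.0035,0,0.01, 0.0028,0,0.0071,0,0.01, 0.0043,0,0.0106,0,0.01, 0.0058,0,0.0141,0,0.01, 0.0074,0,0.0175,0,0.01, 0.0091,0,0.0209,0,0.01, 0.0114,0,0.0251,0,0.01, 0.0136,0,0.0293,0,0.01, 0.016,0,0.0334,0,0.01, 0.0185,0,0.0374,0,0.01]'
python3 -c "
from h import *
o=bot.get_obs();p=o['eef_pos'];s=(.6769-p[0])/.19;print(p,o['ft_force'],'barz',.05+.19*np.sqrt(1-s*s))"
```

```text
clock: 40.22
eef_pos: [0.5158, 0.0404, 0.1317]
tool_rot: [0.7, 0.715, 0.001, 0.0]
ft_force: [6.5, 0.8, -8.5]
grip_width: 0.0145
grasp_force: 58.5
[0.5158 0.0404 0.1317] [ 6.5169  0.8291 -8.5481] barz 0.15075912208863884
```

```bash
python3 -m creep '[0.0054,0,0.0078,0,0.01, 0.0111,0,0.0154,0,0.01, 0.0172,0,0.0227,0,0.01, 0.0236,0,0.0297,0,0.01, 0.0304,0,0.0363,0,0.01, 0.0375,0.001,0.0426,0,0.01, 0.0449,0.001,0.0486,0,0.01, 0.0527,0.001,0.0541,0,0.01, 0.0606,0.001,0.0593,0,0.01, 0.0688,0.001,0.0641,0,0.01]'
python3 -c "
from h import *
o=bot.get_obs();p=o['eef_pos'];s=(.6769-p[0])/.19;print(p,o['ft_force'],'barz',.05+.19*np.sqrt(1-s*s))"
```

```text
clock: 41.05
eef_pos: [0.5783, 0.0416, 0.1972]
tool_rot: [0.699, 0.715, -0.003, -0.004]
ft_force: [-13.6, 2.1, 12.6]
grip_width: 0.014
grasp_force: 58.3
[0.5783 0.0416 0.1972] [-13.57     2.0916  12.6265] barz 0.21238949359377912
```

```bash
python3 -m creep '[0.004,0,0,0,0.01, 0.0085,0,0.0013,0,0.01, 0.0171,0,0.0052,0,0.01, 0.026,0,0.0087,0,0.01, 0.035,0,0.0117,0,0.01, 0.0441,0.001,0.0143,0,0.01, 0.0534,0.001,0.0164,0,0.01, 0.0627,0.001,0.0181,0,0.01, 0.0675,0.001,0.0187,0,0.01, 0.0675,0.001,0.0187,0,0.01]'
python3 -c "
from h import *
o=bot.get_obs();p=o['eef_pos'];s=(.6769-p[0])/.19;print(p,o['ft_force'],'th',np.arcsin(s),'barz',.05+.19*np.sqrt(1-s*s))"
```

```text
clock: 41.88
eef_pos: [0.6515, 0.0431, 0.2204]
tool_rot: [0.699, 0.715, 0.003, 0.001]
ft_force: [-5.7, 2.6, 16.6]
grip_width: 0.0138
grasp_force: 64.9
[0.6515 0.0431 0.2204] [-5.7387  2.5838 16.6193] th 0.13390356202645903 barz 0.23829917804193834
```

```bash
python3 -m creep '[0.003,0,0.002,0,0.01, 0.006,0,0.0025,0,0.01, 0.009,0,0.003,0,0.01, 0.012,0,0.003,0,0.01, 0.015,0,0.003,0,0.01, 0.018,0,0.003,0,0.01, 0.02,0,0.003,0,0.01, 0.022,0,0.003,0,0.01, 0.024,0,0.003,0,0.01, 0.024,0,0.003,0,0.01]'
python3 -m creep '[0.002,0,0,0,0.01, 0.004,0,0,0,0.01, 0.006,0,0,0,0.01, 0.006,0,0,0,0.01]'
```

```text
clock: 42.72
eef_pos: [0.6751, 0.0436, 0.2211]
tool_rot: [0.699, 0.715, 0.002, 0.0]
ft_force: [-2.5, 3.0, 7.9]
grip_width: 0.0141
grasp_force: 65.8
clock: 43.05
eef_pos: [0.6775, 0.0436, 0.2211]
tool_rot: [0.699, 0.715, -0.001, -0.003]
ft_force: [-11.5, 2.7, 12.7]
grip_width: 0.0138
grasp_force: 66.3
```

```bash
python3 -m creep '[0.003,0,0,0,0.01, 0.004,0,0,0,0.01, 0.004,0,0,0,0.01, 0.002,0,0,0,0.017, -0.001,0,0,0,0.026, -0.003,0,0,0,0.03, -0.003,0,0,0,0.03, -0.003,0,0.005,0,0.03, -0.003,0,0.012,0,0.03, -0.003,0,0.02,0,0.03]'
python3 -m creep '[0,0,0.03,0,0.03, 0,0,0.06,0,0.03, -0.03,0,0.09,0,0.03, -0.06,0,0.1,0,0.03, -0.1,0,0.1,0,0.03, -0.14,0,0.1,0,0.03, -0.17,0,0.1,0,0.03, -0.17,0,0.1,0,0.03, -0.17,0,0.1,0,0.03]'
python3 - <<'E'
from h import *
o=bot.get_obs();print(o["eef_pos"],o["ft_force"])
W=cam("wrist");S=cam("scene");T=cam("top")
for n,C in(("wrist",W),("scene",S),("top",T)):
    print(n,[(p[0],p[1].round(1)) for p in places(n,"door_bar",2)],[proj(C[1],C[2],[.6769-.19*np.sin(t),.043,.05+.19*np.cos(t)]).round(1).tolist() for t in(0,.05,.1,.2)])
for t in("scanner","box","jar","icepack"):
    for p in places("scene",t,2):print(t,p)
E
```

```text
clock: 43.88
eef_pos: [0.6778, 0.0418, 0.2385]
tool_rot: [0.7, 0.714, -0.0, -0.0]
ft_force: [0.6, 0.6, 0.3]
grip_width: 0.0301
grasp_force: 0.0
clock: 44.63
eef_pos: [0.5067, 0.0419, 0.3404]
tool_rot: [0.7, 0.715, 0.001, 0.001]
ft_force: [-0.9, 0.2, 0.1]
grip_width: 0.03
grasp_force: 0.0
[0.5067 0.0419 0.3404] [-0.9148  0.1526  0.1269]
wrist [] [[516.0, 203.9], [504.4, 203.6], [492.6, 203.1], [468.4, 201.5]]
scene [(0.89, array([340.3, 210.4]))] [[340.8, 210.1], [340.1, 207.0], [339.3, 204.0], [337.7, 198.1]]
top [(0.74, array([287.4, 164.2]))] [[287.7, 166.3], [287.6, 170.1], [287.5, 173.9], [287.4, 181.6]]
scanner (0.74, array([176.704, 186.8  ]))
scanner (0.57, array([215.68, 164.32]))
jar (0.6, array([433.6, 199.4]))
icepack (0.62, array([190.208, 250.4  ]))
```

```bash
python3 -c "
from workcell import bot
print(bot.job_done())"
```

```text
the job is handed in; nothing more can be done
None
```

The job is handed in, with no verdict returned: I lowered the door to its stop, held the scanner about 7 cm from the label at about 50° for over 2 s, stood it upright at mid-pad, and closed the door gently, though the first try at closing gripped too shallowly, so I eased the door back down and regripped.

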